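Turn the vial carousel to the code reader and scan

TASK

With a fingertip, gently push an arm of the carousel's star handle round until the vial with the grey cap stands squarely in front of the code reader's window, and only then press the reader's green button fully down and let it come up again. Do not grip the handle, do not touch or lift the vials, and leave the other things on the bench where they are.

Things in the scene. Friction and masses are not known exactly. Their poses are not given: they have to be found in the camera images.
- carousel: Round fixed foot of a vial carousel; origin on the vertical turning axis, on the bench top (z 0). Does not move in a run. A dark disc 172 mm across (top at z 18 mm) turns on it, with four white ring pockets (33 mm bore, 18 mm high), centres 60 mm from the axis, 90 degrees apart, a vial standing loose in each. All of it but column and star handle is lower than 80 mm.
- rotor (a joint): Angle of disc and star handle together, rad, 0 at the start, positive counter-clockwise seen from above; turns either way by more than a full turn, light friction (0.10 N m, about 2 N at mid-arm), stays where it is left. The star handle: four straight level round aluminium arms on a column with a black hub (36 mm across, top at z 135 mm), half-way between the pockets seen from above.
- arm0 (a point): Point on the centre line of arm 0 of the star handle, 60 mm from the axis, 118 mm above the bench; it turns with the handle. The arm is 12 mm thick and reaches 93 mm from the axis, with an 18 mm black ball at its end. Arms 0, 1, 2, 3 follow one another counter-clockwise at 90 degrees.
- arm1 (a point): Point on the centre line of arm 1 of the star handle, 60 mm from the axis, 118 mm above the bench; it turns with the handle. The arm is 12 mm thick and reaches 93 mm from the axis, with an 18 mm black ball at its end. Arms 0, 1, 2, 3 follow one another counter-clockwise at 90 degrees.
- arm2 (a point): Point on the centre line of arm 2 of the star handle, 60 mm from the axis, 118 mm above the bench; it turns with the handle. The arm is 12 mm thick and reaches 93 mm from the axis, with an 18 mm black ball at its end. Arms 0, 1, 2, 3 follow one another counter-clockwise at 90 degrees.
- arm3 (a point): Point on the centre line of arm 3 of the star handle, 60 mm from the axis, 118 mm above the bench; it turns with the handle. The arm is 12 mm thick and reaches 93 mm from the axis, with an 18 mm black ball at its end. Arms 0, 1, 2, 3 follow one another counter-clockwise at 90 degrees.
- vial_grey_c (a point): Centre (half-way up) of the clear vial with the grey cap, 27 mm across, 52 mm high, standing in one of the pockets: the vial to be scanned. Which pocket varies.
- vial_bl1_c (a point): Centre (half-way up) of a white vial with a blue cap, 30 mm across, 58 mm high, standing in another pocket; it is not to be touched, only turned along.
- vial_bl2_c (a point): Centre (half-way up) of a white vial with a blue cap, 30 mm across, 56 mm high, standing in another pocket; it is not to be touched, only turned along.
- vial_bl3_c (a point): Centre (half-way up) of a white vial with a blue cap, 30 mm across, 60 mm high, standing in another pocket; it is not to be touched, only turned along.
- reader: Fixed code reader beside the carousel: white upright box 52 x 66 mm, 90 mm high, blue top edge. Its origin is NOT in the box but on the carousel's axis at bench height; its own +x points level from the axis to the box, which stands 115 to 167 mm along it, centred on y = 0. A vial stands squarely in front of the window when its centre is on this +x axis (60 mm along, y = 0).
- window (a point): Middle of the black reader window (40 mm wide, facing the carousel axis), 113 mm from the axis, 45 mm above the bench.
- scan_button_top (a point): Middle of the top face of the round green button (28 mm across) on top of the reader, 143 mm from the carousel axis along the reader's +x; pressed straight down.
- scan_button (a joint): Travel of the green button, m: 0 up, 0.006 fully down; a spring (4 N at full travel) brings it up again.
- flask_left: Bystander: white plastic flask 54 x 78 x 124 mm, origin under its centre.
- vial_amber: Bystander: amber vial 39 mm across, 77 mm high, origin under its centre.
- vial_right: Bystander: amber vial 36 mm across, 75 mm high, origin under its centre.
- highlighter: Bystander: yellow highlighter 16 x 132 mm lying on the bench, origin under its centre.
- blister: Bystander: flat pill blister 42 x 95 x 5 mm, origin under its centre.

How it is judged:
By the outcome, as a careful person would: the job done as asked, in the order asked, and still so for the second after the job is handed in, with the robot touching nothing.
It also fails if it takes over 48 s, if anything falls off the work surface, if the arm or the gripper's body presses on something with over 40 N, if the wrist force passes 120 N, or if a joint passes its speed limit or range.

ROBOT

A 7-joint arm with a two-finger parallel gripper is mounted at the origin on a cart in front of the work surface, level with it; the furniture and walls round the work are solid. World frame = base frame: x ahead of the robot, y to its left, z up, the work surface at z = 0. Lengths are in m, angles in rad, forces in N, time in s.
With the tool pointing down it reaches from about 0.425 to 0.875 m from the base axis. Payload 4.7 kg.
Tool frame: the origin (TCP) lies on the centre line of the jaws, within the pads' length; the fingertips stand ahead of it and the grasp point (between the pads) lies 2 mm behind it (nose_length is the z of the fingertips in the tool frame, in m); z points along the fingers, y is the line along which they close (so a half turn about z gives the same grasp; the last joint's range is limited). The gripper opens to 87 mm and grips with 3 to 60 N. Pads are 19 mm wide; open, the fingers measure 117 mm over their backs; the gripper's body (75 mm by 190 mm) begins 51 mm behind the grasp point.
Start: joints at [1.308, 0.321, -0.07, 1.45, 0.023, 1.371, -0.057], TCP at [0.178, -0.625, 0.24] pointing down, gripper open.
Joint ranges: [-2.86, 2.86], [-0.3, 2.09], [-1.38, 1.24], [0.06, 2.45], [-1.56, 4.7], [0.09, 2.05], [-2.69, 2.69]. Speed limits (rad/s): [2.57, 2.57, 3.14, 3.14, 3.14, 3.14, 3.14].

INTERFACE

Orientations are given as a rotation vector (axis times angle).
In Python, from bench import * gives the robot as it stands.
- The arm moves only by the tool send_rows, never from a script. Its arguments are lists of equal length, an entry for each row: "xyz": the shift along the tool's x, y, z in mm, a list of three; "dr": the turn, a rotation vector about the tool's x, y, z in rad, a list of three. A call has exactly 10 rows; each row is the pose to reach, as a shift and turn from the pose commanded when the call began, along the tool's axes at that moment; what a row does not reach only later rows make up. A row lasts 1/12 s, in which the tool goes at most 41.7 mm and 7.16 degrees, less where a joint would pass 70% of its speed; a pose out of reach is approached as far as the arm can. A call with a gripper value outside its range is refused whole. "jaw" is the finger opening in mm, from 0 to 87, set as the call begins (left out, the last holds). The fingers move at their own pace and stop on an object; "grip_force" is the grip in N (left out, the last holds). Time passes only in rows, so rows that repeat a pose let the fingers close, or fill a call up. It gives the time, the measured TCP pose, the force, the opening and the grip force at its end, in the units of the state.
- get_state(): the state, without advancing time (a new reading comes with each control period).
- get_image(name): name is "scene" or "top" or "wrist"; returns the picture (480x640x3 uint8, red, green, blue); there is no depth.
- calibration(name): a dict with "vfov" (degrees; the focal length in pixels is half the picture's height over the tangent of half this angle, whatever the lens; pixels are square), "cx", "cy" (the principal point, pixels), "rvec" (rotation vector, rad) and "tvec" (3), from world to camera coordinates, as OpenCV has them; the wrist camera has in their place "hand_eye" (4x4, takes a point from camera to tool coordinates, whose origin is the TCP and whose axes are the flange's). Camera axes: x right, y down, z forward; pixel columns grow to the right and rows downward; lengths in m; the calibration is good to about 2 mm. The wrist camera is an equidistant fisheye: a pixel r from the principal point sees the ray r / f radians off the axis. A picture is of the moment at which its call begins: read the wrist's pose just before it. calibration takes no time and is no camera call.
- close_job(): hands the job in; it is judged then, once.
The state is a dict: "time": time; "joint_positions": joint angles; "qd": joint speeds; "joint_torque": joint torques, N m; "position": TCP position; "tool_rot": TCP orientation; "ft_force": force on the tool from outside, world axes, zero at the start; "torque": the same for the moment, N m; "grip_width": opening from 0.0 (shut) to 1.0 (fully open); "grip_force": force on a finger pad.
Only numpy, scipy, OpenCV 4.12 (cv2) and the standard library are available. Lean on these libraries where they do the work, as an engineer would, in place of code of your own. Each camera call takes 0.05 s, during which the arm holds its last target. There are 200 camera calls.

## Working session

There is one attempt and no reset: what is moved stays moved. The work goes in short steps, Python scripts to look and compute and a tool call to move; the robot and the scene stay as the last step left them, time stands still between calls to the robot, and variables do not carry over. Pictures are saved under pics/ and viewed, at most 10 in all, crops included, and the job is handed in when it is done.

Besides the shell and the picture viewer there is one more tool, called by a JSON object that holds its "name" and its "arguments". send_rows: Moves the arm, as the interface text tells. Its arguments: {"type":"object","properties":{"xyz":{"type":"array"},"dr":{"type":"array"},"jaw":{"type":"number"},"grip_force":{"type":"number"}},"required":["xyz","dr"]}

```bash
mkdir -p pics; python3 - <<'E'
from bench import *
import cv2,numpy as np
s=get_state();print(s)
for n in("scene","top"):
    cv2.imwrite(f"pics/{n}0.png",cv2.cvtColor(get_image(n),cv2.COLOR_RGB2BGR));print(n,calibration(n))
print(calibration("wrist"))
E
ls
```

```text
{'time': 0.0, 'joint_positions': array([ 1.30811918,  0.32179847, -0.07008656,  1.45166854,  0.02260531,
        1.37077762, -0.05688351]), 'qd': array([-8.29347417e-04, -1.08175418e-03, -1.40056617e-03,  5.91787404e-04,
        9.28726078e-04,  6.55086823e-05,  4.09600148e-04]), 'joint_torque': array([ 4.71169369e-04, -4.91298938e+01, -4.03821375e-01, -3.12528920e+01,
       -6.40775403e-02,  4.35592909e-02,  1.48785712e-04]), 'position': array([ 0.17743014, -0.62478226,  0.23848066]), 'tool_rot': array([-3.10973408e+00, -4.33198937e-01,  5.61946649e-04]), 'ft_force': array([ 0.85293806, -0.86409244,  0.25019417]), 'torque': array([-0.03759743,  0.02633191, -0.02461241]), 'grip_force': 0.0, 'grip_width': 0.9993302119358246}
scene {'vfov': 46.38800757989519, 'cx': 323.1431074160195, 'cy': 243.1209587088251, 'rvec': array([ 0.90282668, -2.48380013,  1.11123154]), 'tvec': array([0.4994644 , 0.22959788, 1.22588166])}
top {'vfov': 54.2655798619473, 'cx': 319.6920950332293, 'cy': 245.49249761241336, 'rvec': array([ 2.16031569, -2.16417107,  0.11378826]), 'tvec': array([0.16315608, 0.51390756, 1.41928046])}
{'vfov': 65.70646984690485, 'cx': 323.01279619248334, 'cy': 236.4154917908406, 'hand_eye': array([[ 2.38878150e-04, -9.53915257e-01, -3.00076032e-01,
         8.28498729e-02],
       [ 9.99999798e-01,  5.11753219e-05,  6.33376749e-04,
         6.68575771e-04],
       [-5.88831257e-04, -3.00076123e-01,  9.53915077e-01,
        -1.44947361e-01],
       [ 0.00000000e+00,  0.00000000e+00,  0.00000000e+00,
         1.00000000e+00]])}
pics
```

View pics/scene0.png

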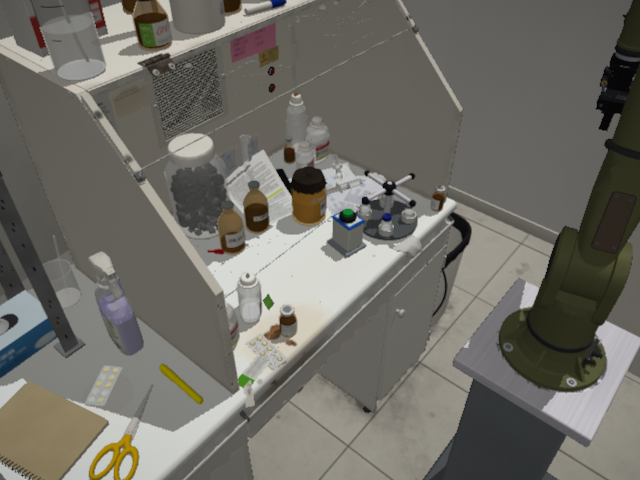

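View pics/top0.png

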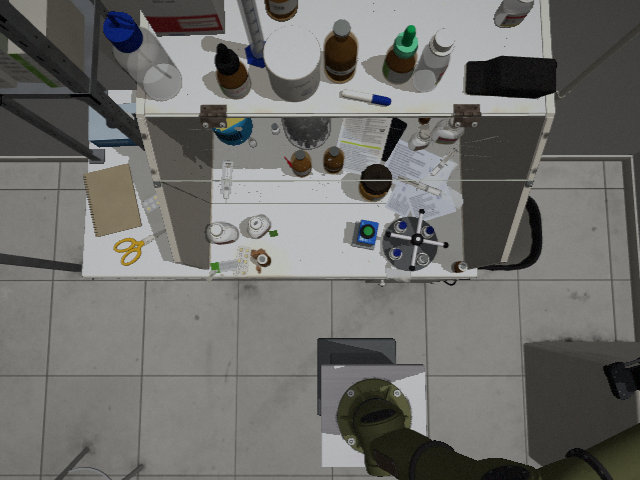

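```bash
python3 -c "
import bench;print([n for n in dir(bench) if not n.startswith('__')]); print(getattr(bench,'nose_length',None))"
```

```text
['MotionError', 'calibration', 'close_job', 'get_image', 'get_state', 'nose_length']
0.017
```

The scene view shows the carousel at about (390,205), with the reader and its green button at (347,215). In the top view the hub is at about (417,240) and the button at (368,231). The hood's glass edge runs along rows 181–205. Next I'll measure and zoom in.

```bash
cat > h.py <<'E'
import cv2,numpy as np
from bench import *
def cam(n):
    c=calibration(n);f=240/np.tan(np.radians(c['vfov']/2))
    R=cv2.Rodrigues(c['rvec'])[0];t=c['tvec'];K=np.array([[f,0,c['cx']],[0,f,c['cy']],[0,0,1]])
    return K,R,t
def ray(n,u,v):
    K,R,t=cam(n);d=R.T@np.linalg.inv(K)@[u,v,1];return -R.T@t,d
def onz(n,u,v,z):
    o,d=ray(n,u,v);return o+d*(z-o[2])/d[2]
def proj(n,p):
    K,R,t=cam(n);q=K@(R@np.asarray(p)+t);return q[:2]/q[2]
def two(u1,v1,u2,v2):
    o1,d1=ray('top',u1,v1);o2,d2=ray('scene',u2,v2)
    a=np.linalg.lstsq(np.c_[d1,-d2],o2-o1,rcond=None)[0];p,q=o1+a[0]*d1,o2+a[1]*d2
    return (p+q)/2,np.linalg.norm(p-q)
E
python3 - <<'E'
from h import *
np.set_printoptions(precision=4,suppress=True)
t=cv2.imread('pics/top0.png');s=cv2.imread('pics/scene0.png')
a=cv2.resize(t[200:280,340:480],None,fx=5.7,fy=5.7,interpolation=cv2.INTER_CUBIC)
b=cv2.resize(s[160:260,320:460],None,fx=5.7,fy=5.7,interpolation=cv2.INTER_CUBIC)
cv2.imwrite('pics/t1.png',a);cv2.imwrite('pics/s1.png',b)
def green(im,box):
    x0,y0,x1,y1=box;h=cv2.cvtColor(im[y0:y1,x0:x1],cv2.COLOR_BGR2HSV)
    m=cv2.inRange(h,(45,80,40),(85,255,255));M=cv2.moments(m,True);return M['m10']/M['m00']+x0,M['m01']/M['m00']+y0,M['m00']
g1=green(t,(345,210,395,255));g2=green(s,(325,195,370,225))
print(g1,g2,two(*g1[:2],*g2[:2]))
print('hub',onz('top',417,240,.135), two(417,240,389,187))
E
```

```text
(367.78205128205127, 230.53846153846155, 78.0) (347.5, 212.96511627906978, 86.0) (array([0.5511, 0.0217, 0.106 ]), np.float64(0.003718889058870591))
hub [ 0.5177 -0.117   0.135 ] (array([ 0.522 , -0.1181,  0.1218]), np.float64(0.006326255491777927))
```

View pics/t1.png

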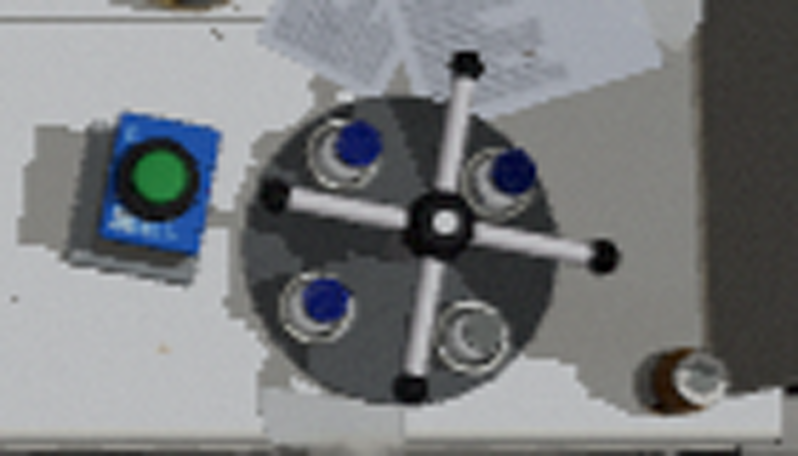

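View pics/s1.png

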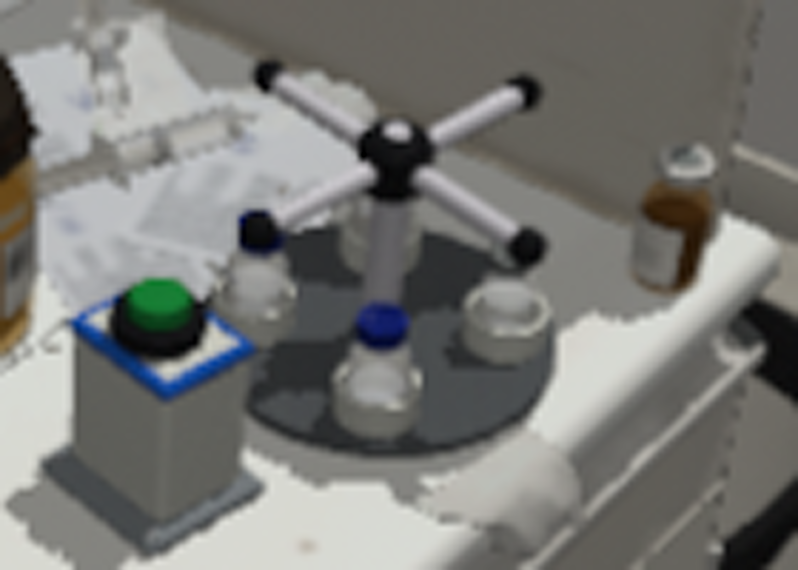

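The top crop shows the balls at (466,65), (275,195), (411,387) and (603,256), the grey cap at (477,332) and the button at (160,177). The reader is to the left (+y). The grey vial is at the back right as seen from the reader, in the right-near pocket.

```bash
python3 - <<'E'
from h import *
np.set_printoptions(precision=4,suppress=True)
P=lambda u,v,z:onz('top',340+(u+.5)/5.7-.5,200+(v+.5)/5.7-.5,z)
S=lambda u,v,z:onz('scene',320+(u+.5)/5.7-.5,160+(v+.5)/5.7-.5,z)
ang=lambda p:np.degrees(np.arctan2(p[1],p[0]))
balls=[P(*b,.118) for b in((466,65),(275,195),(411,387),(603,256))]
c=np.mean(balls,0)[:2];print('axis top',c)
for b in balls:print('ball',b,np.linalg.norm(b[:2]-c),ang(b[:2]-c))
sb=[S(*b,.118) for b in((270,76),(525,92),(527,245),(262,229))]
print('axis scene',np.mean(sb,0));[print(b,ang(b[:2]-np.mean(sb,0)[:2])) for b in sb]
for n,q,z in(('grey',(480,332),.07),('b',(359,144),.076),('b',(513,172),.076),('b',(326,300),.076)):
    p=P(*q,z)[:2]-c;print(n,p,np.linalg.norm(p),ang(p))
for bz in(.098,.104,.108):
    p=P(160,177,bz)[:2]; print('btn',p,np.linalg.norm(p-c),ang(p-c), S(160,297,bz))
# reader blue top corners z .09
for q in((122,113),(219,130),(198,258),(101,240)): print('corner',P(*q,.09))
print('rightvial',P(697,377,.075),'disc',P(400,250,.018))
E
```

```text
axis top [ 0.5224 -0.1193]
ball [ 0.6051 -0.1353  0.118 ] 0.08420681819170554 -10.93434901247174
ball [ 0.5381 -0.0363  0.118 ] 0.08447066718495552 79.29611598172954
ball [ 0.44   -0.1033  0.118 ] 0.08395001156441641 169.0160599066792
ball [ 0.5065 -0.2023  0.118 ] 0.08454268556383504 -100.87814376546582
axis scene [ 0.5266 -0.1197  0.118 ]
[ 0.6098 -0.1354  0.118 ] -10.638144065893545
[ 0.5101 -0.2025  0.118 ] -101.25656942590855
[ 0.4447 -0.1039  0.118 ] 169.01704567759498
[ 0.5417 -0.0373  0.118 ] 79.64217041046032
grey [-0.0506 -0.03  ] 0.05880542372428189 -149.29646781082403
b [0.0484 0.0324] 0.058220100897564284 33.77343087485623
b [ 0.0333 -0.0482] 0.05863304003315038 -55.37031439755969
b [-0.0341  0.0513] 0.06164570157438908 123.59354051214342
btn [0.5504 0.0202] 0.1422870136996287 78.67543841403611 [0.5615 0.0102 0.098 ]
btn [0.5495 0.0208] 0.14270058417290013 79.05909556038984 [0.557  0.0163 0.104 ]
btn [0.5489 0.0212] 0.142979835259345 79.31362656308349 [0.554  0.0203 0.108 ]
corner [0.5853 0.0388 0.09  ]
corner [ 0.5762 -0.0117  0.09  ]
corner [0.509  0.0003 0.09  ]
corner [0.5185 0.0505 0.09  ]
rightvial [ 0.4477 -0.2607  0.075 ] disc [ 0.5212 -0.1182  0.018 ]
```

```bash
python3 - <<'E'
from h import *
t=cv2.imread('pics/top0.png');s=cv2.imread('pics/scene0.png')
a=cv2.resize(t[100:290,130:560],(800,300));b=cv2.resize(s[0:260,80:480],(462,300))
o=np.zeros((600,800,3),np.uint8);o[:300]=a;o[300:,:462]=b
cv2.imwrite('pics/hood.png',o)
E
```

```text
(no output)
```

View pics/hood.png

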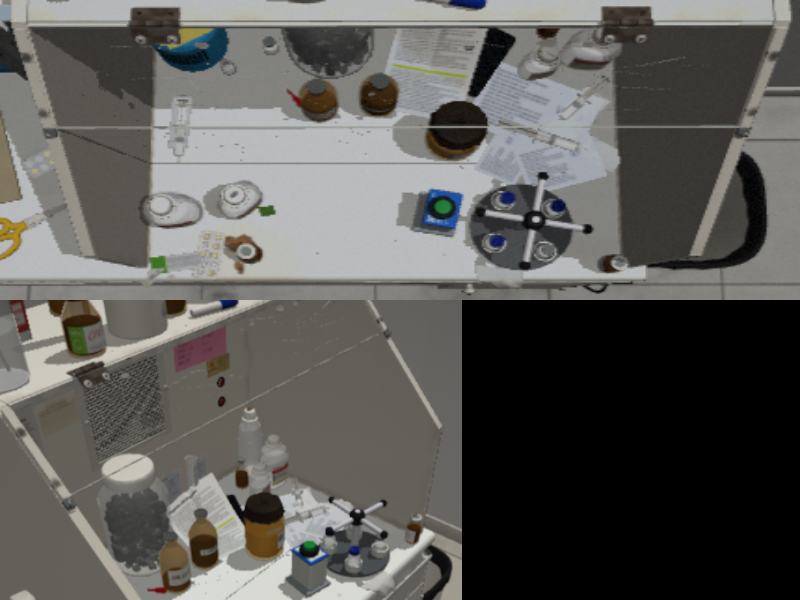

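```bash
python3 - <<'E'
from h import *
np.set_printoptions(precision=3,suppress=True)
T=lambda u,v:(130+u*430/800,100+v*190/300)
S=lambda u,v:(80+u*400/462,(v-300)*260/300)
for n,a,b in(('clipR',T(745,132),S(385,343)),('clipL',T(50,132),S(65,500)),('wallR low',T(700,250),S(440,430)),('hingeR',T(780,20),S(365,300)),('hingeL',T(25,25),S(8,405))):
    print(n,*two(*a,*b))
for z in(.3,.35,.4,.45):print(z,onz('top',*T(400,163),z))
E
```

```text
clipR [ 0.612 -0.311  0.434] 0.009136936362568937
clipL [0.606 0.52  0.464] 0.008895899882556017
wallR low [ 0.453 -0.312  0.281] 0.0009277450140922959
hingeR [ 0.728 -0.346  0.494] 0.04716450449748855
hingeL [0.716 0.511 0.57 ] 0.0017352729800374828
0.3 [0.592 0.097 0.3  ]
0.35 [0.582 0.099 0.35 ]
0.4 [0.571 0.102 0.4  ]
0.45 [0.561 0.104 0.45 ]
```

The glass's lower edge is near x≈0.57–0.61, z≈0.40–0.44, and the right wall is at y≈-0.31. I'll work from the near side with the tool tilted about 20° so the wrist stays clear. The plan is to turn the handle clockwise by about 135° in two pushes, then press the button.

```bash
cat >> h.py <<'E'
from scipy.spatial.transform import Rotation as Ro, Slerp
def rot(yaw,tilt):
    return Ro.from_euler('z',yaw,degrees=True)*Ro.from_euler('y',-tilt,degrees=True)*Ro.from_matrix(np.diag([1,-1,-1.]))
def go(wps,rows=10):
    """wps: list of (x,y,z,yaw,tilt,last row index 1..10*n)"""
    s=get_state();p0=s['position'];R0=Ro.from_rotvec(s['tool_rot'])
    k=[0]+[w[5] for w in wps];P=np.array([p0]+[w[:3] for w in wps]);R=Ro.concatenate([R0]+[rot(w[3],w[4]) for w in wps])
    sl=Slerp(k,R);X=[];D=[]
    for i in range(1,rows+1):
        j=min(i,k[-1]);p=[np.interp(j,k,P[:,a]) for a in range(3)]
        X.append((R0.inv().apply(np.array(p)-p0)*1000).round(1).tolist());D.append((R0.inv()*sl(j)).as_rotvec().round(3).tolist())
    print('xyz',X);print('dr',D)
def st():
    s=get_state();R=Ro.from_rotvec(s['tool_rot']).as_matrix()
    print('t',round(s['time'],2),'p',s['position'].round(4),'x',R[:,0].round(3),'z',R[:,2].round(3),'F',s['ft_force'].round(2),'q',s['joint_positions'].round(2),'w',round(s['grip_width'],3))
E
python3 -c "
from h import *
go([(.13,-.46,.26,10,0,5),(.27,-.385,.26,10,0,10)])"
```

```text
xyz [[-0.1, -34.3, -4.2], [-0.2, -68.6, -8.4], [-0.4, -102.9, -12.7], [-0.5, -137.3, -16.9], [-0.6, -171.6, -21.1], [30.4, -178.3, -21.1], [61.5, -185.1, -21.1], [92.5, -191.9, -21.1], [123.5, -198.7, -21.1], [154.6, -205.4, -21.1]]
dr [[-0.0, 0.0, 0.02], [-0.001, 0.0, 0.041], [-0.001, 0.0, 0.061], [-0.001, 0.0, 0.082], [-0.002, 0.0, 0.102], [-0.002, 0.0, 0.102], [-0.002, 0.0, 0.102], [-0.002, 0.0, 0.102], [-0.002, 0.0, 0.102], [-0.002, 0.0, 0.102]]
```

{"name": "send_rows", "arguments": {"xyz": [[0,-34,-4],[0,-69,-8],[0,-103,-13],[0,-137,-17],[0,-172,-21],[30,-178,-21],[61,-185,-21],[92,-192,-21],[123,-199,-21],[154,-205,-21]], "dr": [[0,0,0.02],[0,0,0.04],[0,0,0.06],[0,0,0.08],[0,0,0.1],[0,0,0.1],[0,0,0.1],[0,0,0.1],[0,0,0.1],[0,0,0.1]], "jaw": 0, "grip_force": 10}}

```text
time: 0.93
position: [0.2706, -0.3848, 0.2604]
tool_rot: [3.129, 0.277, -0.0]
ft_force: [-0.5, -0.2, 0.1]
grip_width: 0.326
grip_force: 0.0
```

```bash
python3 -c "
from h import *
st()
go([(.4,-.2,.24,0,10,6),(.45,-.147,.22,0,20,10)])"
```

```text
t 0.93 p [ 0.2706 -0.3848  0.2604] x [ 0.984  0.176 -0.   ] z [-0. -0. -1.] F [-0.5  -0.21  0.06] q [ 1.17 -0.06 -0.26  1.84 -0.02  1.37 -0.48] w 0.326
xyz [[26.6, -26.5, 3.4], [53.3, -53.1, 6.8], [79.9, -79.6, 10.2], [106.6, -106.1, 13.6], [133.2, -132.6, 17.0], [159.8, -159.2, 20.4], [174.5, -170.0, 25.4], [189.1, -180.9, 30.4], [203.7, -191.7, 35.4], [218.4, -202.6, 40.4]]
dr [[-0.003, 0.029, 0.029], [-0.005, 0.058, 0.059], [-0.008, 0.087, 0.088], [-0.01, 0.116, 0.117], [-0.013, 0.145, 0.147], [-0.015, 0.174, 0.176], [-0.019, 0.218, 0.176], [-0.023, 0.261, 0.176], [-0.027, 0.305, 0.175], [-0.031, 0.348, 0.175]]
```

{"name": "send_rows", "arguments": {"xyz": [[27,-27,3],[53,-53,7],[80,-80,10],[107,-106,14],[133,-133,17],[160,-159,20],[174,-170,25],[189,-181,30],[204,-192,35],[218,-202,40]], "dr": [[0,0.03,0.03],[-0.005,0.06,0.06],[-0.01,0.09,0.09],[-0.01,0.12,0.12],[-0.013,0.145,0.147],[-0.015,0.174,0.176],[-0.019,0.218,0.176],[-0.023,0.261,0.176],[-0.027,0.305,0.175],[-0.03,0.35,0.175]]}}

```text
time: 1.77
position: [0.4492, -0.1479, 0.2203]
tool_rot: [-3.092, -0.001, -0.551]
ft_force: [0.6, -0.1, 1.1]
grip_width: 0.005
grip_force: 0.0
```

```bash
python3 - <<'E'
from h import *
st()
cv2.imwrite('pics/w1.png',cv2.cvtColor(get_image('wrist'),cv2.COLOR_RGB2BGR))
go([(.453,-.150,.118,0,20,10)])
E
```

```text
t 1.77 p [ 0.4492 -0.1479  0.2203] x [0.938 0.    0.345] z [ 0.345  0.001 -0.938] F [ 0.56 -0.1   1.15] q [ 0.88 -0.3  -0.44  2.14 -0.33  0.98 -0.99] w 0.005
xyz [[-3.1, 0.5, 9.6], [-6.2, 1.0, 19.1], [-9.3, 1.5, 28.7], [-12.3, 2.1, 38.3], [-15.4, 2.6, 47.8], [-18.5, 3.1, 57.4], [-21.6, 3.6, 67.0], [-24.7, 4.1, 76.5], [-27.8, 4.6, 86.1], [-30.8, 5.1, 95.7]]
dr [[-0.0, -0.0, 0.0], [-0.001, -0.001, 0.0], [-0.001, -0.001, 0.001], [-0.001, -0.001, 0.001], [-0.002, -0.001, 0.001], [-0.002, -0.002, 0.001], [-0.003, -0.002, 0.001], [-0.003, -0.002, 0.001], [-0.003, -0.003, 0.002], [-0.004, -0.003, 0.002]]
```

View pics/w1.png

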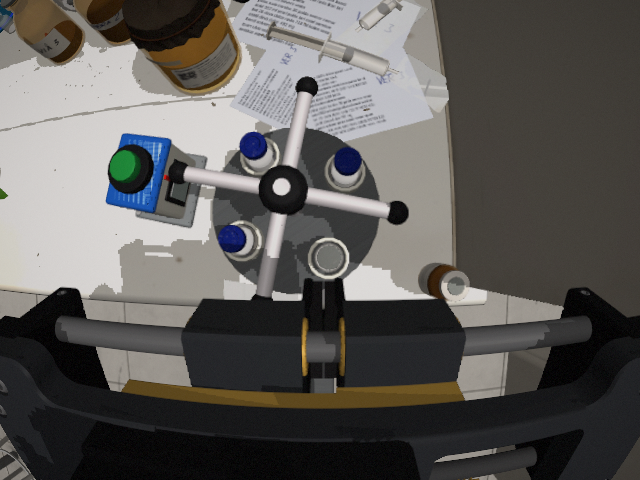

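The wrist view shows the hub at (283,188), the grey vial's pocket at (329,258), arm 2 near (270,240) and the button at (128,170). The fingertips are at (323,285), over the free gap between two arms.

```bash
python3 - <<'E'
from h import *
go([(.450,-.150,.20,0,10,3),(.450,-.153,.118,0,10,10)])
c=calibration('wrist');f=240/np.tan(np.radians(c['vfov']/2));H=c['hand_eye']
s=get_state();R=Ro.from_rotvec(s['tool_rot']).as_matrix()
def wz(u,v,z):
    d=np.array([u-c['cx'],v-c['cy']]);r=np.hypot(*d);a=r/f;ray=np.r_[d/r*np.sin(a),np.cos(a)]
    w=R@H[:3,:3]@ray;o=s['position']+R@H[:3,3];return o+w*(z-o[2])/w[2]
b=[wz(*q,.118) for q in((307,87),(177,172),(262,298),(398,212))]
A=np.mean(b,0);print('axis',A)
for q,z in(((307,87),.118),((398,212),.118),((329,258),.07),((128,168),.106)):
    p=wz(*q,z)-A;print(wz(*q,z).round(4),np.hypot(*p[:2]).round(4),np.degrees(np.arctan2(p[1],p[0])).round(1))
E
```

```text
xyz [[-1.8, 1.6, 5.9], [-3.6, 3.3, 11.8], [-5.4, 4.9, 17.7], [-9.4, 5.4, 28.6], [-13.5, 5.8, 39.6], [-17.5, 6.3, 50.6], [-21.5, 6.7, 61.6], [-25.6, 7.2, 72.6], [-29.6, 7.7, 83.6], [-33.7, 8.1, 94.6]]
dr [[-0.001, -0.059, 0.001], [-0.002, -0.118, 0.001], [-0.003, -0.177, 0.002], [-0.003, -0.177, 0.002], [-0.003, -0.177, 0.002], [-0.003, -0.177, 0.002], [-0.003, -0.177, 0.002], [-0.003, -0.177, 0.002], [-0.003, -0.177, 0.002], [-0.003, -0.177, 0.002]]
axis [ 0.52389027 -0.11691683  0.118     ]
[ 0.6047 -0.1328  0.118 ] 0.0824 -11.1
[ 0.5074 -0.2     0.118 ] 0.0847 -101.2
[ 0.4735 -0.1505  0.07  ] 0.0606 -146.3
[0.5472 0.0191 0.106 ] 0.138 80.3
```

Both cameras agree: axis at about (0.524, -0.118), grey vial at -146°, reader at about +79.5°.

{"name": "send_rows", "arguments": {"xyz": [[-2,2,6],[-4,3,12],[-5,5,18],[-9,5,29],[-13,6,40],[-17,6,51],[-21,7,62],[-26,7,73],[-30,8,84],[-34,8,94]], "dr": [[0,-0.06,0],[-0.002,-0.12,0.001],[-0.003,-0.177,0.002],[-0.003,-0.177,0.002],[-0.003,-0.177,0.002],[-0.003,-0.177,0.002],[-0.003,-0.177,0.002],[-0.003,-0.177,0.002],[-0.003,-0.177,0.002],[-0.003,-0.177,0.002]]}}

```text
time: 2.65
position: [0.4485, -0.1572, 0.1197]
tool_rot: [3.128, -0.004, 0.27]
ft_force: [0.8, -0.2, -0.3]
grip_width: 0.009
grip_force: 0.0
```

```bash
cat >> h.py <<'E'
AX=np.array([.524,-.118])
def fin(th,r,gap=0,hx=.0095,hy=.013):
    t=np.radians(th);u=np.array([np.cos(t),np.sin(t)]);n=np.array([-u[1],u[0]])
    return AX+r*u+(.006+gap+hx*abs(n[0])+hy*abs(n[1]))*n
E
python3 - <<'E'
from h import *
st()
w=[(*fin(169,.065,.004),.118,0,10,3)]+[(*fin(169-3.45*i,.065),.118,0,10,3+i) for i in range(1,21)]
go(w,24)
E
```

```text
t 2.65 p [ 0.4485 -0.1572  0.1197] x [ 0.985 -0.003  0.171] z [ 0.171 -0.002 -0.985] F [ 0.81 -0.23 -0.26] q [ 0.9  -0.05 -0.56  2.13 -0.11  0.9  -1.18] w 0.009
xyz [[2.2, -9.2, 0.9], [4.3, -18.3, 1.9], [6.5, -27.5, 2.8], [6.8, -35.1, 2.9], [6.6, -38.9, 2.8], [6.6, -42.8, 2.8], [6.8, -46.7, 2.9], [7.3, -50.6, 3.0], [8.0, -54.6, 3.1], [9.0, -58.6, 3.2], [10.3, -62.5, 3.5], [11.8, -66.4, 3.7], [13.6, -70.2, 4.0], [15.7, -74.0, 4.4], [18.0, -77.6, 4.8], [20.7, -81.2, 5.2], [23.5, -84.5, 5.7], [26.6, -87.7, 6.3], [30.0, -90.7, 6.9], [33.6, -93.5, 7.5], [37.4, -96.0, 8.1], [41.4, -98.3, 8.8], [45.6, -100.3, 9.6], [45.6, -100.3, 9.6]]
dr [[0.001, 0.001, -0.001], [0.001, 0.001, -0.002], [0.002, 0.002, -0.003], [0.002, 0.002, -0.003], [0.002, 0.002, -0.003], [0.002, 0.002, -0.003], [0.002, 0.002, -0.003], [0.002, 0.002, -0.003], [0.002, 0.002, -0.003], [0.002, 0.002, -0.003], [0.002, 0.002, -0.003], [0.002, 0.002, -0.003], [0.002, 0.002, -0.003], [0.002, 0.002, -0.003], [0.002, 0.002, -0.003], [0.002, 0.002, -0.003], [0.002, 0.002, -0.003], [0.002, 0.002, -0.003], [0.002, 0.002, -0.003], [0.002, 0.002, -0.003], [0.002, 0.002, -0.003], [0.002, 0.002, -0.003], [0.002, 0.002, -0.003], [0.002, 0.002, -0.003]]
```

{"name": "send_rows", "arguments": {"xyz": [[2,-8,1],[4,-15,2],[6,-21,2.5],[6.5,-25,2.8],[6.7,-28,2.8],[6.8,-31,2.8],[6.7,-34,2.8],[6.6,-37,2.8],[6.6,-40,2.8],[6.6,-43,2.8]], "dr": [[0,0,0],[0,0,0],[0,0,0],[0,0,0],[0,0,0],[0,0,0],[0,0,0],[0,0,0],[0,0,0],[0,0,0]]}}

```text
time: 3.48
position: [0.4564, -0.1141, 0.1192]
tool_rot: [3.127, -0.005, 0.273]
ft_force: [0.8, -1.5, 0.2]
grip_width: 0.005
grip_force: 0.9
```

{"name": "send_rows", "arguments": {"xyz": [[0.2,-4,0.1],[0.7,-8,0.2],[1.4,-12,0.3],[2.4,-16,0.4],[3.7,-20,0.7],[5.2,-23.5,0.9],[7,-27.3,1.2],[9,-31,1.6],[11.4,-34.8,2],[14,-38.3,2.4]], "dr": [[0,0,0],[0,0,0],[0,0,0],[0,0,0],[0,0,0],[0,0,0],[0,0,0],[0,0,0],[0,0,0],[0,0,0]]}}

```text
time: 4.32
position: [0.4706, -0.075, 0.1187]
tool_rot: [3.128, -0.004, 0.272]
ft_force: [-0.7, -1.3, 0.6]
grip_width: 0.007
grip_force: 0.8
```

```bash
cat >> h.py <<'E'
def handle(tag):
    im=get_image('top');cv2.imwrite(f'pics/{tag}.png',cv2.cvtColor(im,cv2.COLOR_RGB2BGR))
    cv2.imwrite(f'pics/{tag}c.png',cv2.cvtColor(cv2.resize(im[200:280,340:480],None,fx=5.7,fy=5.7,interpolation=cv2.INTER_CUBIC),cv2.COLOR_RGB2BGR))
E
python3 - <<'E'
from h import *
st();handle('t2')
w=[(*fin(169-3.45*(i+12),.065),.118,0,10,i) for i in range(1,9)]
go(w)
E
```

```text
t 4.32 p [ 0.4706 -0.075   0.1187] x [ 0.985 -0.002  0.172] z [ 0.172 -0.002 -0.985] F [-0.74 -1.26  0.58] q [ 0.81 -0.06 -0.67  2.13 -0.07  0.89 -1.39] w 0.007
xyz [[-1.3, 2.0, 0.7], [1.6, -1.4, 1.2], [4.7, -4.5, 1.7], [8.1, -7.5, 2.3], [11.7, -10.3, 3.0], [15.5, -12.8, 3.6], [19.5, -15.1, 4.3], [23.7, -17.1, 5.1], [23.7, -17.1, 5.1], [23.7, -17.1, 5.1]]
dr [[0.001, 0.001, -0.001], [0.001, 0.001, -0.001], [0.001, 0.001, -0.001], [0.001, 0.001, -0.001], [0.001, 0.001, -0.001], [0.001, 0.001, -0.001], [0.001, 0.001, -0.001], [0.001, 0.001, -0.001], [0.001, 0.001, -0.001], [0.001, 0.001, -0.001]]
```

View pics/t2c.png

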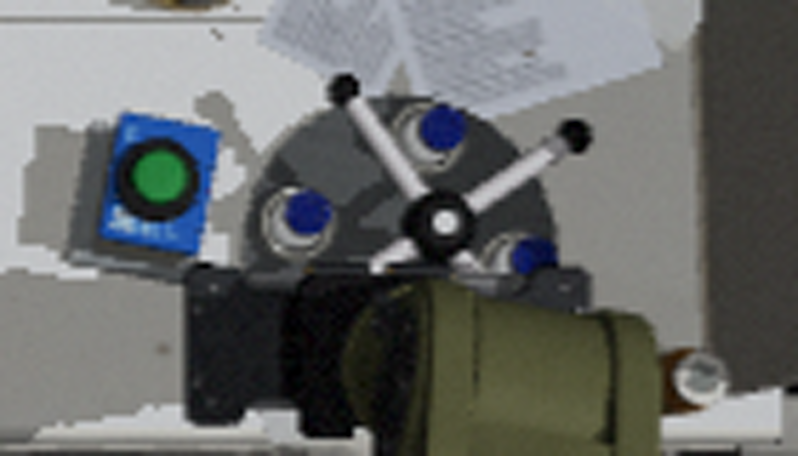

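The top crop shows the balls at (344,90) and (573,133). The handle has turned about -43°, clockwise as intended, and arm 2 is now near 125°. I'll continue.

{"name": "send_rows", "arguments": {"xyz": [[1.5,-3,0.3],[4,-6,0.6],[7,-9,1.1],[10,-11,1.7],[13,-13,2.3],[16,-14.8,2.8],[19.5,-16.5,3.4],[23,-17.7,4],[23,-17.7,4],[18,-16,3]], "dr": [[0,0,0],[0,0,0],[0,0,0],[0,0,0],[0,0,0],[0,0,0],[0,0,0],[0,0,0],[0,0,0],[0,0,0]]}}

```text
time: 5.2
position: [0.49, -0.0585, 0.1193]
tool_rot: [3.129, -0.002, 0.275]
ft_force: [0.4, 0.0, 0.7]
grip_width: 0.007
grip_force: 0.0
```

```bash
python3 - <<'E'
from h import *
st()
go([(.465,-.07,.13,0,10,2),(.455,-.08,.175,0,10,5),(*fin(190,.065,.022),.175,0,10,10)])
E
```

```text
t 5.2 p [ 0.49   -0.0585  0.1193] x [ 0.985 -0.001  0.174] z [ 0.174 -0.    -0.985] F [0.4  0.02 0.68] q [ 0.79 -0.01 -0.7   2.09 -0.03  0.88 -1.47] w 0.007
xyz [[-11.4, 5.7, -7.4], [-22.8, 11.5, -14.9], [-23.4, 14.8, -30.2], [-24.1, 18.2, -45.6], [-24.7, 21.5, -60.9], [-22.3, 39.7, -60.5], [-19.8, 57.9, -60.0], [-17.4, 76.2, -59.6], [-14.9, 94.4, -59.2], [-12.5, 112.6, -58.7]]
dr [[0.0, -0.0, -0.001], [0.0, -0.001, -0.001], [0.0, -0.001, -0.001], [0.0, -0.001, -0.001], [0.0, -0.001, -0.001], [0.0, -0.001, -0.001], [0.0, -0.001, -0.001], [0.0, -0.001, -0.001], [0.0, -0.001, -0.001], [0.0, -0.001, -0.001]]
```

{"name": "send_rows", "arguments": {"xyz": [[-11,5,-7],[-23,11,-15],[-23.5,15,-30],[-24,18,-46],[-24.5,21,-61],[-22,40,-60.5],[-20,58,-60],[-17,76,-59.5],[-15,94,-59],[-12.5,112,-58.5]], "dr": [[0,0,0],[0,0,0],[0,0,0],[0,0,0],[0,0,0],[0,0,0],[0,0,0],[0,0,0],[0,0,0],[0,0,0]]}}

```text
time: 6.03
position: [0.4661, -0.1721, 0.175]
tool_rot: [3.128, -0.004, 0.274]
ft_force: [0.4, 0.2, 0.3]
grip_width: 0.005
grip_force: 0.0
```

```bash
python3 - <<'E'
from h import *
st();handle('t3')
cv2.imwrite('pics/w3.png',cv2.cvtColor(get_image('wrist'),cv2.COLOR_RGB2BGR))
E
```

```text
t 6.03 p [ 0.4661 -0.1721  0.175 ] x [ 0.985 -0.002  0.174] z [ 0.174 -0.002 -0.985] F [0.43 0.18 0.33] q [ 0.9  -0.07 -0.54  2.02 -0.11  1.02 -1.16] w 0.005
```

View pics/w3.png

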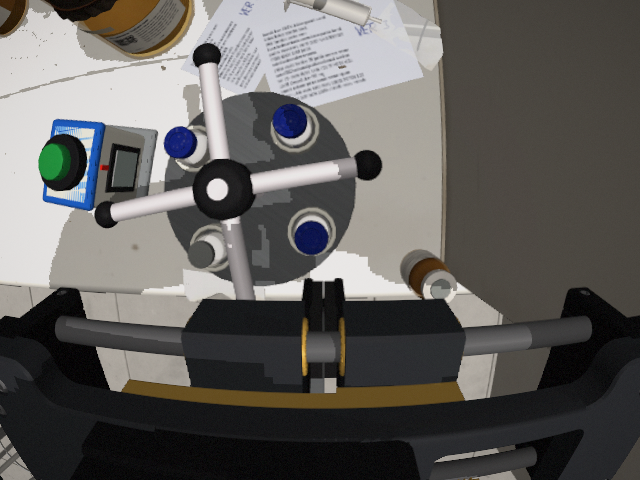

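The wrist view shows the hub at (223,188), balls at (207,54), (106,215) and (368,165), and the grey vial at (205,250), now between the near arm and the left arm. The finger is on the ccw side of the near arm (arm 3).

```bash
cat >> h.py <<'E'
def wz(u,v,z,s):
    c=calibration('wrist');f=240/np.tan(np.radians(c['vfov']/2));H=c['hand_eye'];R=Ro.from_rotvec(s['tool_rot']).as_matrix()
    d=np.array([u-c['cx'],v-c['cy']]);r=np.hypot(*d);a=r/f;ray=np.r_[d/r*np.sin(a),np.cos(a)]
    w=R@H[:3,:3]@ray;o=s['position']+R@H[:3,3];return o+w*(z-o[2])/w[2]
def pol(p,a):
    d=np.asarray(p)[:2]-a[:2];return np.hypot(*d).round(4),np.degrees(np.arctan2(d[1],d[0])).round(1)
E
python3 - <<'E'
from h import *
s=get_state()
A=(wz(106,215,.118,s)+wz(368,165,.118,s))/2;print('axis',A,wz(223,188,.135,s))
for q,z in(((207,54),.118),((106,215),.118),((368,165),.118),((203,250),.07),((55,163),.106),((124,168),.045)):print(q,wz(*q,z,s).round(4),pol(wz(*q,z,s),A))
th=190
g=[(*fin(192,.065,.02),.118,0,10,7),(*fin(192,.065,.012),.118,0,10,10)]
go(g)
E
```

```text
axis [ 0.52278906 -0.11779392  0.118     ] [ 0.52361709 -0.12134793  0.135     ]
(207, 54) [ 0.6076 -0.1051  0.118 ] (np.float64(0.0858), np.float64(8.5))
(106, 215) [ 0.5096 -0.0341  0.118 ] (np.float64(0.0848), np.float64(98.9))
(368, 165) [ 0.5359 -0.2015  0.118 ] (np.float64(0.0848), np.float64(-81.1))
(203, 250) [ 0.4788 -0.0865  0.07  ] (np.float64(0.054), np.float64(144.6))
(55, 163) [0.5488 0.0214 0.106 ] (np.float64(0.1416), np.float64(79.4))
(124, 168) [ 0.5449 -0.0066  0.045 ] (np.float64(0.1133), np.float64(78.7))
xyz [[-1.0, -0.4, 8.1], [-2.0, -0.9, 16.1], [-3.0, -1.3, 24.2], [-4.1, -1.8, 32.3], [-5.1, -2.2, 40.4], [-6.1, -2.6, 48.4], [-7.1, -3.1, 56.5], [-7.7, -5.7, 56.4], [-8.2, -8.3, 56.3], [-8.8, -10.9, 56.2]]
dr [[0.0, -0.0, -0.001], [0.001, -0.0, -0.002], [0.001, -0.0, -0.003], [0.002, -0.0, -0.004], [0.002, -0.0, -0.005], [0.002, -0.0, -0.005], [0.003, -0.0, -0.006], [0.003, -0.0, -0.006], [0.003, -0.0, -0.006], [0.003, -0.0, -0.006]]
```

{"name": "send_rows", "arguments": {"xyz": [[-1,0,8],[-2,-1,16],[-3,-1,24],[-4,-2,32],[-5,-2,40],[-6,-3,48],[-7,-3,56.5],[-8,-5,56.5],[-8,-8,56.3],[-9,-11,56.2]], "dr": [[0,0,0],[0,0,0],[0,0,0],[0,0,0],[0,0,0],[0,0,0],[0,0,0],[0,0,0],[0,0,0],[0,0,0]]}}

```text
time: 6.97
position: [0.4673, -0.1602, 0.118]
tool_rot: [3.128, -0.004, 0.273]
ft_force: [-0.3, -0.2, 0.3]
grip_width: 0.008
grip_force: 0.0
```

```bash
python3 - <<'E'
from h import *
st()
go([(*fin(189,.065,.001,hy=.0155),.118,0,10,3)]+[(*fin(189-3.5*i,.065,hy=.0155),.118,0,10,3+i) for i in range(1,18)],20)
E
```

```text
t 6.97 p [ 0.4673 -0.1602  0.118 ] x [ 0.985 -0.002  0.173] z [ 0.173 -0.002 -0.985] F [-0.33 -0.23  0.31] q [ 0.88 -0.01 -0.56  2.09 -0.07  0.89 -1.21] w 0.008
xyz [[-1.3, -2.8, -0.2], [-2.5, -5.7, -0.5], [-3.8, -8.5, -0.7], [-5.8, -13.7, -1.1], [-7.5, -18.1, -1.4], [-8.8, -22.1, -1.6], [-9.9, -25.6, -1.8], [-10.9, -29.3, -2.0], [-11.6, -33.0, -2.1], [-12.1, -36.9, -2.2], [-12.4, -40.9, -2.3], [-12.5, -44.9, -2.3], [-12.2, -49.0, -2.3], [-11.8, -53.1, -2.2], [-11.0, -57.3, -2.1], [-9.9, -61.4, -1.9], [-8.6, -65.6, -1.6], [-6.9, -69.7, -1.4], [-5.0, -73.7, -1.0], [-2.7, -77.6, -0.6]]
dr [[0.001, 0.0, -0.001], [0.001, 0.0, -0.002], [0.002, 0.0, -0.002], [0.002, 0.0, -0.002], [0.002, 0.0, -0.002], [0.002, 0.0, -0.002], [0.002, 0.0, -0.002], [0.002, 0.0, -0.002], [0.002, 0.0, -0.002], [0.002, 0.0, -0.002], [0.002, 0.0, -0.002], [0.002, 0.0, -0.002], [0.002, 0.0, -0.002], [0.002, 0.0, -0.002], [0.002, 0.0, -0.002], [0.002, 0.0, -0.002], [0.002, 0.0, -0.002], [0.002, 0.0, -0.002], [0.002, 0.0, -0.002], [0.002, 0.0, -0.002]]
```

{"name": "send_rows", "arguments": {"xyz": [[-1.3,-3,-0.2],[-2.5,-6,-0.5],[-4,-9.5,-0.7],[-5.8,-13.7,-1.1],[-7.5,-18,-1.4],[-8.8,-22,-1.6],[-10,-25.6,-1.8],[-11,-29.3,-2],[-11.6,-33,-2.1],[-12.1,-37,-2.2]], "dr": [[0,0,0],[0,0,0],[0,0,0],[0,0,0],[0,0,0],[0,0,0],[0,0,0],[0,0,0],[0,0,0],[0,0,0]]}}

```text
time: 7.8
position: [0.4548, -0.1235, 0.1179]
tool_rot: [3.128, -0.004, 0.273]
ft_force: [1.1, -3.1, 0.1]
grip_width: 0.001
grip_force: 0.9
```

{"name": "send_rows", "arguments": {"xyz": [[-0.3,-4,0],[-0.4,-8,-0.1],[-0.1,-12,-0.1],[0.3,-16,0],[1.1,-20,0.1],[2.2,-24,0.3],[3.5,-28,0.6],[5,-31.5,0.9],[6.5,-34.5,1.2],[7,-35.5,1.2]], "dr": [[0,0,0],[0,0,0],[0,0,0],[0,0,0],[0,0,0],[0,0,0],[0,0,0],[0,0,0],[0,0,0],[0,0,0]]}}

```text
time: 8.63
position: [0.4621, -0.0872, 0.1176]
tool_rot: [3.129, -0.002, 0.272]
ft_force: [-0.1, -2.1, -0.3]
grip_width: 0.004
grip_force: 0.8
```

```bash
python3 - <<'E'
from h import *
st();handle('t4')
E
```

```text
t 8.63 p [ 0.4621 -0.0872  0.1176] x [ 0.985 -0.001  0.173] z [ 0.173 -0.001 -0.985] F [-0.08 -2.12 -0.26] q [ 0.82 -0.07 -0.64  2.14 -0.09  0.89 -1.35] w 0.004
```

View pics/t4c.png

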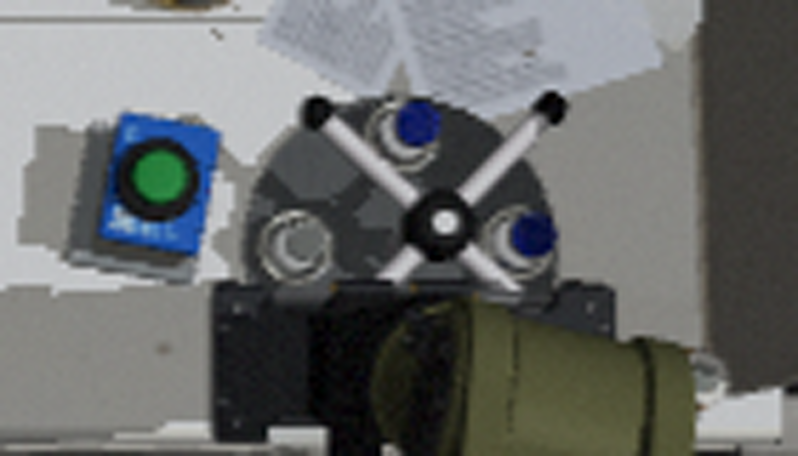

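The crop shows the grey cap at (303,243) and the balls at (317,110) and (550,107). About 10° still to go.

```bash
cat >> h.py <<'E'
def P(u,v,z):return onz('top',340+(u+.5)/5.7-.5,200+(v+.5)/5.7-.5,z)
E
python3 - <<'E'
from h import *
A=np.array([.5224,-.1193])
print([pol(P(*q,.118),A) for q in((317,110),(550,107))],pol(P(303,243,.07),A))
go([(*fin(132-1.2*i,.067,hy=.0155),.118,0,10,i) for i in range(1,9)])
E
```

```text
[(np.float64(0.0851), np.float64(45.6)), (np.float64(0.0842), np.float64(-43.8))] (np.float64(0.062), np.float64(93.1))
xyz [[0.5, -4.7, -0.3], [1.3, -6.1, -0.1], [2.2, -7.4, 0.0], [3.1, -8.7, 0.2], [4.0, -10.0, 0.3], [5.0, -11.3, 0.5], [6.0, -12.6, 0.7], [7.1, -13.9, 0.9], [7.1, -13.9, 0.9], [7.1, -13.9, 0.9]]
dr [[0.001, 0.001, -0.001], [0.001, 0.001, -0.001], [0.001, 0.001, -0.001], [0.001, 0.001, -0.001], [0.001, 0.001, -0.001], [0.001, 0.001, -0.001], [0.001, 0.001, -0.001], [0.001, 0.001, -0.001], [0.001, 0.001, -0.001], [0.001, 0.001, -0.001]]
```

{"name": "send_rows", "arguments": {"xyz": [[0.8,-2,0.1],[1.7,-4,0.2],[2.6,-5.5,0.4],[3.5,-7,0.5],[4.4,-8.3,0.6],[5.2,-9.4,0.7],[6,-10.4,0.8],[6.8,-11.3,0.9],[7.4,-12,1],[7.4,-12,1]], "dr": [[0,0,0],[0,0,0],[0,0,0],[0,0,0],[0,0,0],[0,0,0],[0,0,0],[0,0,0],[0,0,0],[0,0,0]]}}

```text
time: 9.52
position: [0.4696, -0.0757, 0.118]
tool_rot: [3.128, -0.003, 0.273]
ft_force: [-1.0, -2.0, -0.9]
grip_width: 0.007
grip_force: 0.6
```

```bash
python3 - <<'E'
from h import *
s=get_state();st();handle('t5')
w=cv2.cvtColor(get_image('wrist'),cv2.COLOR_RGB2BGR);cv2.imwrite('pics/w5.png',w)
t=cv2.imread('pics/t5c.png');o=np.zeros((600,800,3),np.uint8)
o[:285,:499]=cv2.resize(t,(499,285));w2=cv2.resize(w[0:300,0:640],(640,300));o[290:590,:640]=w2
cv2.imwrite('pics/m5.png',o)
E
```

```text
t 9.52 p [ 0.4696 -0.0757  0.118 ] x [ 0.985 -0.002  0.173] z [ 0.173 -0.002 -0.985] F [-0.99 -1.99 -0.88] q [ 0.8  -0.06 -0.66  2.13 -0.08  0.88 -1.39] w 0.007
```

View pics/m5.png

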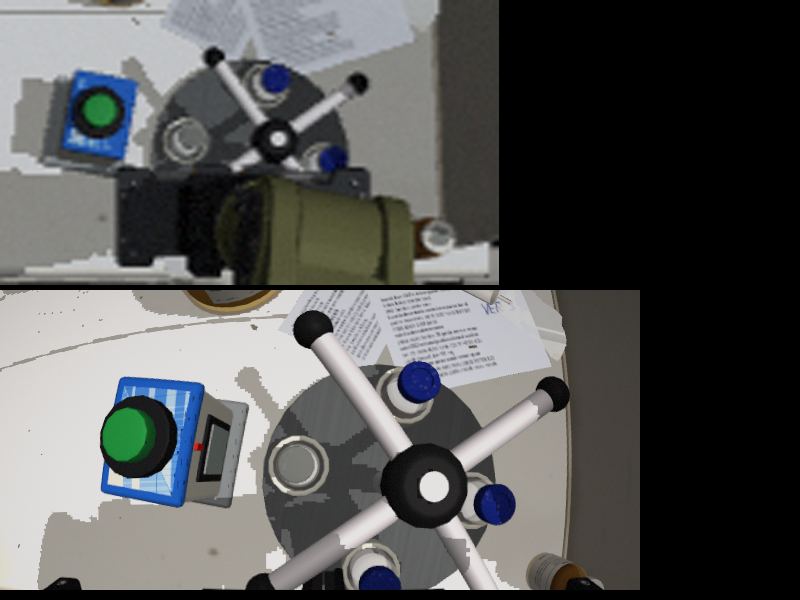

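The mosaic shows (wrist half) the grey cap at (298,176) inside its ring, the balls at (313,39), (553,104) and (262,294), the hub at (425,196) and the button at (130,146). Next, the angles.

```bash
python3 - <<'E'
from h import *
s=get_state()
A=(wz(553,104,.118,s)+wz(262,294,.118,s))/2
print('A',A,wz(434,196,.135,s))
for n,q,z in(('b1',(313,39),.118),('b0',(553,104),.118),('b2',(262,294),.118),('greycap',(297,176),.07),('ring',(298,176),.036),('btn',(129,146),.106),('win',(221,157),.045)):print(n,wz(*q,z,s).round(4),pol(wz(*q,z,s),A),pol(wz(*q,z,s),AX))
At=np.array([.5224,-.1193])
print('top',[pol(P(*q,.118),At) for q in((342,91),(571,131))],pol(P(298,222,.07),At))
# refine by masks: window dark centre, ball blobs in wrist, reader blue top corners
w=cv2.imread('pics/w5.png');h=cv2.cvtColor(w,cv2.COLOR_BGR2HSV)
m=cv2.inRange(h,(0,0,0),(180,255,45));n,l,stt,c=cv2.connectedComponentsWithStats(m[:310])
for i in range(1,n):
    if stt[i,4]>150:print(stt[i],c[i].round(1))
m=cv2.inRange(h,(45,80,40),(85,255,255));n,l,stt,c=cv2.connectedComponentsWithStats(m)
for i in range(1,n):
    if stt[i,4]>150:print('green',stt[i],c[i].round(1))
g=cv2.medianBlur(cv2.cvtColor(w,cv2.COLOR_BGR2GRAY),3)[120:240,240:350]
for C in cv2.HoughCircles(g,cv2.HOUGH_GRADIENT,1,5,param1=80,param2=18,minRadius=15,maxRadius=36)[0][:6]:print('circ',C+[240,120,0])
E
```

```text
A [ 0.52533901 -0.11944969  0.118     ] [ 0.5235131  -0.11961013  0.135     ]
b1 [ 0.5927 -0.0724  0.118 ] (np.float64(0.0822), np.float64(34.9)) (np.float64(0.0825), np.float64(33.6))
b0 [ 0.5708 -0.1894  0.118 ] (np.float64(0.0834), np.float64(-57.0)) (np.float64(0.0854), np.float64(-56.8))
b2 [ 0.4799 -0.0495  0.118 ] (np.float64(0.0834), np.float64(123.0)) (np.float64(0.0815), np.float64(122.8))
greycap [ 0.5328 -0.0624  0.07  ] (np.float64(0.0576), np.float64(82.5)) (np.float64(0.0563), np.float64(81.0))
ring [ 0.5339 -0.0607  0.036 ] (np.float64(0.0594), np.float64(81.7)) (np.float64(0.0581), np.float64(80.2))
btn [0.5497 0.0201 0.106 ] (np.float64(0.1416), np.float64(80.1)) (np.float64(0.1405), np.float64(79.5))
win [ 0.5467 -0.0123  0.045 ] (np.float64(0.1093), np.float64(78.7)) (np.float64(0.1081), np.float64(77.9))
top [(np.float64(0.0842), np.float64(34.6)), (np.float64(0.084), np.float64(-54.9))] (np.float64(0.0648), np.float64(83.1))
[294  21  39  38 972] [310.9  37.1]
[536  87  34  35 661] [555.4 101.4]
[ 100  106   77   82 2583] [147.  148.8]
[196 125  34  67 602] [208.8 159.8]
[ 380  153   88   86 4795] [422.9 195. ]
[474 196  14  36 190] [479.  213.6]
[ 197  278  253   32 3429] [318.  300.7]
[562 287  55  23 804] [584.4 300.5]
[ 30 288  53  22 761] [ 61.5 300.7]
green [ 102  117   54   56 2387] [128.5 144.9]
circ [295.5        175.5         27.70000076]
circ [301.5        177.5         26.60000038]
circ [289.5        170.5         25.20000076]
circ [289.5        177.5         26.60000038]
circ [301.5        169.5         24.29999924]
circ [307.5        176.5         34.29999924]
```

```bash
python3 - <<'E'
from h import *
from scipy.optimize import least_squares
s=get_state()
W=lambda u,v,z:wz(u,v,z,s)[:2]
def fit(balls,ring,btn,name):
    def res(p):
        A=p[:2];t=p[2];e=lambda a,r:A+r*np.array([np.cos(a),np.sin(a)])
        return np.concatenate([e(t+k*np.pi/2,.084)-b for k,b in balls]+[e(p[3],.143)-btn])
    r=least_squares(res,[.524,-.119,.6,1.38]);p=r.x
    print(name,p[:2].round(4),'pocket',np.degrees(p[2]).round(2)+45,'reader',np.degrees(p[3]).round(2),'res mm',(r.fun*1e3).round(1),'ring',pol(ring,p))
fit([(0,W(313,39.5,.118)),(-1,W(552.5,104,.118))],W(298,176,.036),W(128.5,145,.106),'wrist')
t=cv2.imread('pics/t5.png');h=cv2.cvtColor(t,cv2.COLOR_BGR2HSV)
# subpixel balls by dark centroid weights in small windows
g=255-cv2.cvtColor(t,cv2.COLOR_BGR2GRAY).astype(float)
def blob(u,v,r=5):
    x,y=int(round(u)),int(round(v));q=np.clip(g[y-r:y+r+1,x-r:x+r+1]-185,0,None);yy,xx=np.mgrid[-r:r+1,-r:r+1];return x+(q*xx).sum()/q.sum(),y+(q*yy).sum()/q.sum()
b1=blob(399.5,215.6);b0=blob(439.7,222.5);print(b1,b0)
fit([(0,onz('top',*b1,.118)[:2]),(-1,onz('top',*b0,.118)[:2])],P(298,222,.036)[:2],onz('top',367.8,230.5,.106)[:2],'top')
# grey cap vs ring: row/col profiles in wrist
w=cv2.cvtColor(cv2.imread('pics/w5.png'),cv2.COLOR_BGR2GRAY)
print('row',w[176,256:342:2]);print('col',w[134:220:2,298])
E
```

```text
wrist [ 0.5232 -0.1199] pocket 79.47999999999999 reader 79.09 res mm [-0.  -0.   0.  -0.1  0.   0.1] ring (np.float64(0.0602), np.float64(79.7))
(np.float64(399.5752855659398), np.float64(215.5638629283489)) (np.float64(440.29111531190927), np.float64(222.72211720226844))
top [ 0.5226 -0.1199] pocket 79.71000000000001 reader 79.1 res mm [-0.1 -0.6  0.1  0.6 -0.  -0. ] ring (np.float64(0.061), np.float64(78.7))
row [159 161 160 160  74  59  98 151 147  77  88  99 116 118 125 119 118 122
 120 121 120 121 122 121 123 122 123 123 122 153 197 123  68  60 119 148
 132  59  58  60  58  61  59]
col [ 60  59  58  58  60  56 200 226 159  71 114  96 123 122 122 120 122 124
 121 120 122 121 121 120 120 121 120 119 118 126 159  97  59  93 156 144
  85  91  93  93  60  58  57]
```

The pocket is at about 79.6°, the vial at about 79.8° and the reader at about 79.1°. I'll nudge another half degree, back off and lift.

{"name": "send_rows", "arguments": {"xyz": [[0.3,-0.2,0],[0.5,-0.4,0],[0.5,-0.4,0],[-2,1,0],[-6,4,-1],[-12,7,-2],[-15,9,-12],[-18,9,-30],[-20,9,-48],[-20,9,-66]], "dr": [[0,0,0],[0,0,0],[0,0,0],[0,0,0],[0,0,0],[0,0,0],[0,0,0],[0,0,0],[0,0,0],[0,0,0]]}}

```text
time: 10.45
position: [0.4372, -0.0849, 0.1801]
tool_rot: [3.128, -0.004, 0.272]
ft_force: [1.3, -0.8, 0.0]
grip_width: 0.001
grip_force: 0.0
```

```bash
python3 - <<'E'
from h import *
s=get_state();st();handle('t6')
w=cv2.cvtColor(get_image('wrist'),cv2.COLOR_RGB2BGR);cv2.imwrite('pics/w6.png',w)
h=cv2.cvtColor(w,cv2.COLOR_BGR2HSV)
m=cv2.inRange(h,(0,0,0),(180,255,45));n,l,stt,c=cv2.connectedComponentsWithStats(m[:290])
for i in range(1,n):
    if stt[i,4]>120:print(stt[i],c[i].round(1))
m=cv2.inRange(h,(45,80,40),(85,255,255));n,l,stt,c=cv2.connectedComponentsWithStats(m)
for i in range(1,n):
    if stt[i,4]>150:print('green',stt[i],c[i].round(1),wz(*c[i],.106,s))
for z in(.118,):print([x for x in (AX,)])
go([(.46,-.04,.18,0,10,3),(.545,.021,.16,0,20,10)])
E
```

```text
t 10.45 p [ 0.4372 -0.0849  0.1801] x [ 0.985 -0.003  0.172] z [ 0.172 -0.002 -0.985] F [ 1.3  -0.8   0.05] q [ 0.82 -0.22 -0.59  2.12 -0.19  1.04 -1.26] w 0.001
[287  24  27  26 449] [298.5  35. ]
[468  66  25  25 395] [482.1  76.7]
[ 141   85   59   61 1491] [175.  117.9]
[212 101  26  56 336] [221.9 130.2]
[ 347  113   63   60 2426] [378.1 143. ]
[249 208  29  28 551] [261.9 222.4]
[504 226  15  34 131] [507.8 243.9]
[437 244  26  27 460] [450.2 258.2]
[303 278  41  12 364] [323.1 284.7]
green [ 144   92   41   41 1317] [164.  112.3] [0.54689913 0.01951913 0.106     ]
[array([ 0.524, -0.118])]
xyz [[6.5, -15.2, 2.0], [13.0, -30.4, 3.9], [19.5, -45.7, 5.9], [30.9, -54.4, 10.9], [42.3, -63.2, 15.8], [53.7, -72.0, 20.7], [65.1, -80.7, 25.7], [76.5, -89.5, 30.6], [88.0, -98.3, 35.5], [99.4, -107.0, 40.5]]
dr [[0.002, -0.002, -0.001], [0.003, -0.003, -0.002], [0.005, -0.005, -0.003], [0.005, 0.02, -0.003], [0.005, 0.045, -0.003], [0.005, 0.07, -0.002], [0.005, 0.095, -0.002], [0.005, 0.12, -0.002], [0.005, 0.145, -0.002], [0.005, 0.17, -0.002]]
```

All four balls are visible now, so I can check the final angle before pressing.

```bash
python3 - <<'E'
from h import *
s=get_state()
s['time']
b=[wz(287+13.5,24+13,.118,s),wz(262.8,222,.118,s),wz(450,257.5,.118,s),wz(480.5,78.5,.118,s)]
A=np.mean(b,0);print('A',A,'arms',[pol(x,A) for x in b])
print('pocket',45+np.mean([pol(x,A)[1]-k for x,k in zip(b,(0,90,180-360,-90))]),'btn',pol(wz(164,112.3,.106,s),A))
w=cv2.cvtColor(cv2.imread('pics/w6.png'),cv2.COLOR_BGR2GRAY)
from math import *
# expected cap pixel: search the pixel whose z=.07 point is A+60mm at 79.1
T=A[:2]+.06*np.array([cos(radians(79.1)),sin(radians(79.1))])
u,v=min(((u,v) for u in range(230,360) for v in range(90,200)),key=lambda q:np.hypot(*(wz(*q,.07,s)[:2]-T)));print('expect cap',u,v)
print(w[v,u-34:u+34]);print(w[v-34:v+34,u])
E
```

```text
A [ 0.52321095 -0.11992201  0.118     ] arms [(np.float64(0.0835), np.float64(34.1)), (np.float64(0.0838), np.float64(123.9)), (np.float64(0.0839), np.float64(-145.8)), (np.float64(0.0837), np.float64(-55.8))]
pocket 79.1 btn (np.float64(0.1424), np.float64(79.0))Traceback (most recent call last):
  File "<stdin>", line 11, in <module>
  File "<stdin>", line 11, in <lambda>
  File "h.py", line 40, in wz
    c=calibration('wrist');f=240/np.tan(np.radians(c['vfov']/2));H=c['hand_eye'];R=Ro.from_rotvec(s['tool_rot']).as_matrix()
ValueError: time passes only in moves, steps and waits
```

The pocket is at 79.1° and the button direction at 79.0°, so the vial is square. Now over the button.

{"name": "send_rows", "arguments": {"xyz": [[6,-15,2],[13,-30,4],[19,-46,6],[31,-54,11],[42,-63,16],[54,-72,21],[65,-81,26],[76,-90,31],[88,-98,36],[99,-106,40]], "dr": [[0,0,0],[0,0,0],[0,0,0],[0,0.02,0],[0,0.045,0],[0,0.07,0],[0,0.095,0],[0,0.12,0],[0,0.145,0],[0,0.17,0]]}}

```text
time: 11.38
position: [0.543, 0.0213, 0.156]
tool_rot: [3.094, -0.003, 0.537]
ft_force: [-0.2, -1.0, 0.3]
grip_width: 0.008
grip_force: 0.0
```

```bash
python3 - <<'E'
from h import *
s=get_state();st()
w=cv2.cvtColor(get_image('wrist'),cv2.COLOR_RGB2BGR);h=cv2.cvtColor(w,cv2.COLOR_BGR2HSV)
m=cv2.inRange(h,(45,80,40),(85,255,255));n,l,stt,c=cv2.connectedComponentsWithStats(m)
for i in range(1,n):
    if stt[i,4]>150:print('green',stt[i],c[i].round(1),wz(*c[i],.106,s))
go([(.5445,.0205,.125,0,20,10)])
E
```

```text
t 11.38 p [0.543  0.0213 0.156 ] x [ 0.941 -0.002  0.337] z [ 0.337 -0.002 -0.941] F [-0.18 -1.04  0.34] q [ 0.75 -0.07 -0.82  2.08 -0.03  0.76 -1.64] w 0.008
green [ 26 254  34  18 296] [ 43.1 263.6] [0.56158136 0.22100731 0.106     ]
green [300 265  47  48 604] [322.3 278.1] [0.55656939 0.02087587 0.106     ]
xyz [[-1.0, 0.3, 2.9], [-1.9, 0.6, 5.9], [-2.9, 0.8, 8.8], [-3.9, 1.1, 11.7], [-4.9, 1.4, 14.7], [-5.8, 1.7, 17.6], [-6.8, 1.9, 20.5], [-7.8, 2.2, 23.5], [-8.8, 2.5, 26.4], [-9.7, 2.8, 29.3]]
dr [[-0.0, 0.0, -0.0], [-0.0, 0.001, -0.0], [-0.0, 0.001, -0.0], [-0.0, 0.001, -0.0], [-0.0, 0.002, -0.0], [-0.0, 0.002, -0.0], [-0.0, 0.003, -0.0], [-0.0, 0.003, -0.0], [-0.0, 0.003, -0.0], [-0.0, 0.004, -0.0]]
```

{"name": "send_rows", "arguments": {"xyz": [[-1,0,3],[-2,0.5,6],[-3,1,9],[-4,1,12],[-5,1,15],[-6,1,17.5],[-7,1,20.5],[-8,1,23.5],[-9,1,26.5],[-9.7,1,29.3]], "dr": [[0,0,0],[0,0,0],[0,0,0],[0,0,0],[0,0,0],[0,0,0],[0,0,0],[0,0,0],[0,0,0],[0,0,0]]}}

```text
time: 12.27
position: [0.5438, 0.0198, 0.1261]
tool_rot: [3.093, -0.004, 0.537]
ft_force: [-2.9, 0.8, 3.2]
grip_width: 0.004
grip_force: 1.8
```

```bash
python3 - <<'E'
from h import *
s=get_state();st()
go([(.5445,.0205,.117,0,20,10)])
E
```

```text
t 12.27 p [0.5438 0.0198 0.1261] x [ 0.942 -0.002  0.337] z [ 0.337 -0.002 -0.942] F [-2.85  0.77  3.24] q [ 0.75 -0.02 -0.84  2.11  0.03  0.7  -1.69] w 0.004
xyz [[-0.2, -0.1, 0.9], [-0.5, -0.1, 1.8], [-0.7, -0.2, 2.6], [-1.0, -0.3, 3.5], [-1.2, -0.4, 4.4], [-1.4, -0.4, 5.3], [-1.7, -0.5, 6.2], [-1.9, -0.6, 7.1], [-2.1, -0.6, 7.9], [-2.4, -0.7, 8.8]]
dr [[0.0, 0.001, -0.0], [0.0, 0.001, -0.0], [0.001, 0.002, -0.001], [0.001, 0.002, -0.001], [0.001, 0.003, -0.001], [0.001, 0.003, -0.001], [0.002, 0.004, -0.001], [0.002, 0.004, -0.001], [0.002, 0.005, -0.002], [0.002, 0.005, -0.002]]
```

{"name": "send_rows", "arguments": {"xyz": [[-0.1,0,0.4],[-0.2,0,0.8],[-0.4,0,1.1],[-0.5,0,1.5],[-0.7,0,1.9],[-0.8,0,2.3],[-0.9,0,2.6],[-1,0,2.8],[-1,0,2.8],[-1,0,2.8]], "dr": [[0,0,0],[0,0,0],[0,0,0],[0,0,0],[0,0,0],[0,0,0],[0,0,0],[0,0,0],[0,0,0],[0,0,0]]}}

```text
time: 13.1
position: [0.544, 0.0199, 0.1247]
tool_rot: [3.092, -0.003, 0.537]
ft_force: [-10.9, -0.0, 16.9]
grip_width: 0.005
grip_force: 8.4
```

Fz rose to 17 N over 1.4 mm, so something solid is there. It could be the button's stop or the collar. I'll read the force profile on the way up to tell.

{"name": "send_rows", "arguments": {"xyz": [[0.2,0,-0.6],[0.4,0,-1.2],[0.6,0,-1.7],[0.7,0,-1.9],[0.7,0,-1.9],[0.7,0,-1.9],[0.7,0,-1.9],[0.7,0,-1.9],[0.7,0,-1.9],[0.7,0,-1.9]], "dr": [[0,0,0],[0,0,0],[0,0,0],[0,0,0],[0,0,0],[0,0,0],[0,0,0],[0,0,0],[0,0,0],[0,0,0]]}}

```text
time: 13.93
position: [0.5438, 0.0199, 0.1253]
tool_rot: [3.093, -0.004, 0.537]
ft_force: [-3.7, -1.1, 4.8]
grip_width: 0.006
grip_force: 2.5
```

{"name": "send_rows", "arguments": {"xyz": [[0.2,0,-0.6],[0.4,0,-1.2],[0.6,0,-1.7],[0.7,0,-1.9],[0.7,0,-1.9],[0.7,0,-1.9],[0.7,0,-1.9],[0.7,0,-1.9],[0.7,0,-1.9],[0.7,0,-1.9]], "dr": [[0,0,0],[0,0,0],[0,0,0],[0,0,0],[0,0,0],[0,0,0],[0,0,0],[0,0,0],[0,0,0],[0,0,0]]}}

```text
time: 14.77
position: [0.5438, 0.0199, 0.1273]
tool_rot: [3.093, -0.004, 0.537]
ft_force: [-1.8, -0.1, 3.2]
grip_width: 0.005
grip_force: 1.5
```

{"name": "send_rows", "arguments": {"xyz": [[0.2,0,-0.6],[0.4,0,-1.2],[0.6,0,-1.7],[0.7,0,-1.9],[0.7,0,-1.9],[0.7,0,-1.9],[0.7,0,-1.9],[0.7,0,-1.9],[0.7,0,-1.9],[0.7,0,-1.9]], "dr": [[0,0,0],[0,0,0],[0,0,0],[0,0,0],[0,0,0],[0,0,0],[0,0,0],[0,0,0],[0,0,0],[0,0,0]]}}

```text
time: 15.6
position: [0.5438, 0.0199, 0.1294]
tool_rot: [3.093, -0.003, 0.537]
ft_force: [-0.8, -0.4, 1.4]
grip_width: 0.003
grip_force: 1.1
```

{"name": "send_rows", "arguments": {"xyz": [[0.2,0,-0.6],[0.4,0,-1.2],[0.6,0,-1.7],[0.7,0,-1.9],[0.7,0,-1.9],[0.7,0,-1.9],[0.7,0,-1.9],[0.7,0,-1.9],[0.7,0,-1.9],[0.7,0,-1.9]], "dr": [[0,0,0],[0,0,0],[0,0,0],[0,0,0],[0,0,0],[0,0,0],[0,0,0],[0,0,0],[0,0,0],[0,0,0]]}}

```text
time: 16.43
position: [0.5439, 0.0199, 0.1314]
tool_rot: [3.093, -0.003, 0.537]
ft_force: [-1.5, -0.2, 1.1]
grip_width: 0.007
grip_force: 0.6
```

The spring force fell linearly from about 4.5 N to zero over 6 mm (TCP z 0.125 to 0.131), with a hard stop below that. The button was therefore fully down and has come up again. Retreating now.

{"name": "send_rows", "arguments": {"xyz": [[2,0,-5],[4,0,-11],[7,0,-20],[10,0,-29],[13,0,-38],[13,0,-38],[-5,0,-45],[-25,0,-52],[-45,0,-59],[-65,0,-66]], "dr": [[0,0,0],[0,0,0],[0,0,0],[0,0,0],[0,0,0],[0,0,0],[0,-0.03,0],[0,-0.06,0],[0,-0.09,0],[0,-0.12,0]]}}

```text
time: 17.27
position: [0.4595, 0.0202, 0.1718]
tool_rot: [3.12, -0.004, 0.349]
ft_force: [-0.0, -0.8, -0.9]
grip_width: 0.008
grip_force: 0.0
```

```bash
python3 - <<'E'
from h import *
s=get_state();st();handle('t7')
a=cv2.imread('pics/t6.png')[200:262,340:480].astype(int);b=cv2.imread('pics/t7.png')[200:262,340:480].astype(int)
d=np.abs(a-b).max(2);print('diff rows>40:',(d>40).sum(1))
w=cv2.cvtColor(get_image('wrist'),cv2.COLOR_RGB2BGR);cv2.imwrite('pics/w7.png',w);h=cv2.cvtColor(w,cv2.COLOR_BGR2HSV)
m=cv2.inRange(h,(0,0,0),(180,255,45));n,l,stt,c=cv2.connectedComponentsWithStats(m[:290])
for i in range(1,n):
    if stt[i,4]>120:print(stt[i],c[i].round(1),pol(wz(*c[i],.118,s),np.array([.5232,-.1199])))
E
```

```text
t 17.27 p [0.4595 0.0202 0.1718] x [ 0.975 -0.002  0.221] z [ 0.221 -0.002 -0.975] F [-0.04 -0.83 -0.91] q [ 0.73 -0.24 -0.75  2.14 -0.19  0.97 -1.5 ] w 0.008
diff rows>40: [ 0  0  0  0  0  0  0  0  0  0  0  0  0  0  0  0  0  0  0  0  0  0  0  0
  0  0  0  0  0  0  0  0  0  0  0  0  0  0  0  0  0  0  0  0  0  0  0  0
  0 28 43 55 52 56 53 54 58 57 72 78 89 85]
[348  15  24   9 146] [358.1  18.6] (np.float64(0.1562), np.float64(48.5))
[455  56  28  27 508] [467.8  68.5] (np.float64(0.0878), np.float64(32.9))
[445  95  40  76 711] [464.8 133.6] (np.float64(0.0608), np.float64(60.1))
[ 286  103   69   66 2019] [319.4 138.7] (np.float64(0.1432), np.float64(80.2))
[597 111  23  25 298] [610.  121.2] (np.float64(0.0896), np.float64(-54.2))
[ 491  123   76   87 2910] [531.1 171.9] (np.float64(0.0104), np.float64(29.9))
[438 171  34  23 211] [455.  181.1] (np.float64(0.06), np.float64(89.3))
[516 215  32  32 404] [530.8 231.5] (np.float64(0.0299), np.float64(170.1))
[ 16 228  34  37 717] [ 33.8 242.6] (np.float64(0.3522), np.float64(95.9))
[425 240  28  31 669] [438.4 256.1] (np.float64(0.0829), np.float64(122.3))
[475 247  16  29 143] [479.9 259. ] (np.float64(0.0629), np.float64(137.8))
[570 251  47  39 654] [597.8 274.5] (np.float64(0.0847), np.float64(-135.4))
[304 278  18  12 171] [311.8 284.6] (np.float64(0.1579), np.float64(112.6))
[325 278  18  12 168] [334.1 284.7] (np.float64(0.146), np.float64(114.6))
```

The carousel and reader look the same as before the press; the only differences are where the robot itself blocks the view. The tool is clear, so I'm handing in.

```bash
python3 -c "
from bench import *
print(close_job())"
```

```text
the job is handed in; nothing more can be done
None
```

I handed the job in at about 17 s: the grey-cap vial's pocket measured 79.1° against 79.0° for the reader, and after that the green button went fully down (6 mm, to its stop) and came back up.

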